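# Set the stop pin and hold a driver module in the corner of its test fixture

### The arm

A 6-joint arm with a two-finger parallel gripper is mounted at the origin on a cart in front of the work surface, level with it; the furniture and walls round the work are solid. World frame = base frame: x ahead of the robot, y to its left, z up, the work surface at z = 0. Lengths are in m, angles in degrees, forces in N, time in s.
With the tool pointing down it reaches from about 0.275 to 0.775 m from the base axis. Payload 14.6 kg.
Tool frame: the origin (TCP) lies midway between the tips of the shut fingers; the grasp point (between the pads) lies 19 mm behind it; z points along the fingers, y is the line along which they close (so a half turn about z gives the same grasp; the last joint's range is limited). The gripper opens to 85 mm and grips with 20 to 120 N. Pads are 22 mm wide; open, the fingers measure 114 mm over their backs; the gripper's body (76 mm by 85 mm) begins 54 mm behind the grasp point. The pads swing forward as they close: fully open they stand 13 mm farther back than shut.
Start: joints at [-74.158, 15.075, -2.767, 72.158, 0, 81.102], TCP at [0.22, -0.477, 0.231] pointing down, gripper open.
Joint ranges: [-151.79, 151.79], [-50.71, 97.33], [-67.44, 78.34], [-121.81, 120.89], [-77.56, 73.72], [-180, 180]. Speed limits (degrees/s): [108.29, 108.29, 147.25, 159.86, 180, 180].

### API

Orientations are given as a 3x3 rotation matrix whose columns are the frame's x, y, z axes.
In Python, from rig import arm gives the robot as it stands.
- The arm moves only by the shell command python3 -m jog 'ROWS' [FORCE]. ROWS is JSON, a list of rows, each a list of 7 numbers: the shift along the tool's x, y, z in m, then the turn, a rotation vector about the tool's x, y, z in rad, then the closure, from 0 (fully open) to 1 (shut). A call has 1 to 12 rows; each row shifts and turns the commanded pose from where the row before left it, along the tool's axes as they then stand; what a row does not reach is not made up. A row lasts 1/10 s, in which the tool goes at most 50 mm and 8.59 degrees, less where a joint would pass 70% of its speed; a pose out of reach is approached as far as the arm can. A call is refused whole if a number of a shift passes 0.05 or a number of a turn 0.15, either way. A call with a gripper value outside its range is refused whole. The fingers move at their own pace and stop on an object; FORCE is the grip in N (left out, the last holds). Time passes only in rows, so rows that do not move let the fingers close. It gives the time, the measured TCP pose, the force, the opening and the grip force at its end, in the units of the state.
- arm.sense(): the state, without advancing time (a new reading comes with each control period).
- arm.snapshot(name): name is "scene" or "top" or "wrist"; returns the picture (400x640x3 uint8, blue, green, red); there is no depth.
- arm.camera_info(name): a dict with "K" (3x3 intrinsics, pixels), "k1" (the pictures are not rectified: a ray, as slopes to the right and down, at radius r is drawn at 1 + k1 r^2 times it, then the intrinsics apply), "extrinsics" (4x4, takes a point from world to camera coordinates). Camera axes: x right, y down, z forward; pixel columns grow to the right and rows downward; lengths in m; the calibration is good to about 2 mm. A picture is of the moment at which its call begins: read the wrist's pose just before it. camera_info takes no time and is no camera call; for the wrist camera it gives the pose at the moment of the call.
- arm.finish_job(): hands the job in; it is judged then, once.
The state is a dict: "clock": time; "joints": joint angles; "qvel": joint speeds; "joint_efforts": joint torques, N m; "position": TCP position; "tcp_rot": TCP orientation; "wrist_force": force on the tool from outside, world axes, zero at the start; "wrist_torque": the same for the moment, N m; "grip_width": finger opening in m; "grip_force": force on a finger pad.
Only numpy, scipy, OpenCV 4.12 (cv2) and the standard library are available. Lean on these libraries where they do the work, as an engineer would, in place of code of your own. Each camera call takes 0.05 s, during which the arm holds its last target. There are 200 camera calls.

### The job

Take the plain straight stop pin out of the pin stand, drop it end-down fully home into the hole in the test fixture's plate and let go of it. Then lay the driver module flat on the plate with its contact strip towards the sprung contacts, and press it into the corner: long edge tight against the steel rail so that both sprung contacts are pushed in, and at the same time its short edge tight against the pin. The contacts would push it away again, so finish while still holding it there, firmly against both stops; leave the mushroom-headed pin, the multimeter and the small screwdriver where they are.

Things in the scene. Friction and masses are not known exactly. Their poses are not given: they have to be found in the camera images.
- fixture: test fixture, fixed: aluminium plate 124 (x) x 144 (y) mm, its top 26 mm above the bench. Origin: centre of the underside; +x points to the side with the steel stop rail and, behind it, the black contact block (20 x 76 mm, front face at x = +34 mm, up to 24 mm above the plate). Near the -y side is its only hole, for the stop pin. The rest of the plate is flat and free.
- stop_rail: low steel rail on the fixture, 12 x 80 x 7 mm (x, y, z), along y; origin: centre of its underside, on the plate. Its front (-x) face, 6 mm before the origin, is the hard stop for the module's long edge. Metal slides on it and on the plate with a friction of about 0.25; the two springs (4 N together) and that friction take their share of a push.
- stop_hole (a point): centre of the mouth of the fixture's hole, level with the plate's top; axes as the fixture. Hole 11.2 mm in diameter, chamfered 1.5 mm, 20 mm deep, blind.
- seat (a point): point on the plate's top, axes as the fixture: the module's origin lies here, and its axes agree with these, when it is in the corner against rail and pin (the pin's play in its hole moves this by up to about 1 mm in y).
- plunger_left (a joint): travel of the left (+y) sprung contact, m: a brass plunger 5.6 mm thick, 12 mm above the plate, that stands 4 mm out of the rail's face at 0 and is pushed towards +x; 0.004 = level with the rail's face. 0.9 N at 0, 2.1 N at 0.004.
- plunger_right (a joint): the same for the right (-y) sprung contact; the two are 50 mm apart.
- pin_stand: grey plastic stand fixed to the bench, 36 (x) x 104 (y) x 22 mm, origin at the centre of its underside, with three upright holes in a row along y at -35, 0 and +35 mm, each 15 mm deep; the middle one is empty.
- stop_pin: the plain straight steel stop pin, 10 mm in diameter, 60 mm long, both ends chamfered alike, standing upright in one of the outer holes of the stand, 45 mm of it above the stand. Origin: centre of its lower end; z along the pin, upward. 37 g.
- mushroom_pin: the other steel pin in the stand: 10 mm shank with a wide round head 20 mm across, 50 mm long; origin at the centre of its lower end. Stays where it is.
- module: driver module, 180 g, on the blue mat: aluminium plate 56 (x) x 80 (y) x 5 mm, circuit board on it. Origin: centre of underside. Grip its finned heat sink: 26 mm wide (y), 36 long, centred at x = -2 mm, 7 to 33 mm high; beside it parts up to 9 mm high. Black contact strip (66 long, 16 high) flush with the +x long edge: this edge goes to the rail. -x edge: parts to 21 high.
- multimeter: yellow and black multimeter, 154 x 78 x 44 mm, lying on the bench behind the work; origin at the centre of its underside. Stays where it is.
- small_screwdriver: small yellow and black screwdriver, 140 mm long, 21 mm thick, lying near the front edge; origin under its middle. Stays where it is.
Not all that is in view belongs to the job. Leave any red look-alike of the module alone.

How it is judged (in metres and radians):
On the way:
1. the stop pin stands fully home in the fixture's hole and is let go (z of stop_pin in the frame of stop_hole below -0.017 m and horizontal distance between stop_pin and stop_hole below 0.003 m and angle between stop_pin's own z axis and vertical below 0.2 rad and contact force between stop_pin and the arm below 0.1 N and contact force between stop_pin and the fingers below 0.1 N), for 0.2 s.
At the end, for the whole second after the job is handed in: Stop pin in the hole within 3 mm of its floor, let go. Module flat and square (0.05 rad) on the plate within 4 mm of its seat, both sprung contacts in by over 2.5 mm, held at rest by the fingers with over 1 N against the rail and over 1 N against the pin (z of stop_pin in the frame of stop_hole below -0.017 m and horizontal distance between stop_pin and stop_hole below 0.003 m and angle between stop_pin's own z axis and vertical below 0.2 rad and distance between module and seat below 0.004 m and angle between module's own z axis and vertical below 0.05 rad and angle between the x axis of module and the x axis of fixture, either way round below 0.05 rad and value of joint each of plunger_left, plunger_right above 0.0025 m and contact force between module and stop_rail above 1 N and contact force between module and stop_pin above 1 N and contact force between module and the fingers above 1 N and contact force between stop_pin and the fingers below 0.1 N and linear speed of module below 0.01 m/s); the arm keeps its last pose, push and grip.
It fails at once if the mushroom-headed pin is moved (distance of mushroom_pin from where it was at the start of the episode above 0.01 m).
It fails at once if the multimeter is moved (distance of multimeter from where it was at the start of the episode above 0.02 m).
It fails at once if the small screwdriver is moved (distance of small_screwdriver from where it was at the start of the episode above 0.02 m).
It also fails if it takes over 67 s, if anything falls off the work surface, if the arm or the gripper's body presses on something with over 40 N, if the wrist force passes 120 N, or if a joint passes its speed limit or range.

## Working session

There is one attempt and no reset: what is moved stays moved. The work goes in short steps, Python scripts to look and compute and a shell command to move; the robot and the scene stay as the last step left them, time stands still between calls to the robot, and variables do not carry over. Pictures are saved under pics/ and viewed, at most 13 in all, crops included, and the job is handed in when it is done.

```bash
mkdir -p pics; ls
python3 - <<'E'
from rig import arm
import cv2,numpy as np
np.set_printoptions(precision=4,suppress=True)
s=arm.sense();print(s)
for n in("scene","top"):
    c=arm.camera_info(n);print(n,c)
    cv2.imwrite(f"pics/{n}0.png",arm.snapshot(n))
E
```

```text
pics
{'clock': 0.0, 'joints': array([-74.1564,  15.0983,  -2.805 ,  72.1564,   0.0001,  81.1026]), 'qvel': array([ 0.0314, -0.0056, -0.0684, -0.0827,  0.027 ,  0.0845]), 'joint_efforts': array([ -0.0013, -63.7608,  38.4568,   0.014 ,  -0.0003,   0.    ]), 'position': array([ 0.2196, -0.4765,  0.2308]), 'tcp_rot': array([[ 0.9082,  0.4185, -0.0003],
       [ 0.4185, -0.9082,  0.001 ],
       [ 0.0002, -0.001 , -1.    ]]), 'wrist_force': array([0.7617, 0.5272, 0.1526]), 'wrist_torque': array([ 0.0703, -0.067 ,  0.0038]), 'grip_force': 0.0, 'grip_width': 0.08533745433344464}
scene {'K': array([[399.6806,   0.    , 317.7722],
       [  0.    , 399.6806, 202.174 ],
       [  0.    ,   0.    ,   1.    ]]), 'k1': -0.07105926830505685, 'extrinsics': array([[ 0.7029, -0.7113, -0.0064, -0.3249],
       [-0.3659, -0.3538, -0.8608,  0.2484],
       [ 0.61  ,  0.6073, -0.5089,  1.0747],
       [ 0.    ,  0.    ,  0.    ,  1.    ]])}
top {'K': array([[495.9529,   0.    , 325.7279],
       [  0.    , 495.9529, 194.7163],
       [  0.    ,   0.    ,   1.    ]]), 'k1': 0.04228247649006071, 'extrinsics': array([[ 0.4228, -0.9062,  0.0041, -0.1655],
       [-0.8434, -0.3952, -0.3641,  0.504 ],
       [ 0.3316,  0.1505, -0.9313,  1.6467],
       [ 0.    ,  0.    ,  0.    ,  1.    ]])}
```

Create h.py:
```python
import numpy as np,cv2
from rig import arm
np.set_printoptions(precision=4,suppress=True)
def ray(c,px):
    K=np.array(c["K"]);k=c["k1"];T=np.array(c["extrinsics"])
    d=np.linalg.solve(K,[px[0],px[1],1])[:2];u=d.copy()
    for _ in range(30):u=d/(1+k*(u@u))
    v=T[:3,:3].T@np.array([u[0],u[1],1]);o=-T[:3,:3].T@T[:3,3]
    return o,v/np.linalg.norm(v)
def onz(c,px,z):
    o,v=ray(c,px);return o+v*(z-o[2])/v[2]
def tri(L):
    A=np.zeros((3,3));b=np.zeros(3)
    for c,p in L:
        o,v=ray(c,p);P=np.eye(3)-np.outer(v,v);A+=P;b+=P@o
    X=np.linalg.solve(A,b)
    return X,[round(float(np.linalg.norm((np.eye(3)-np.outer(ray(c,p)[1],ray(c,p)[1]))@(X-ray(c,p)[0]))),4) for c,p in L]
def proj(c,X):
    K=np.array(c["K"]);T=np.array(c["extrinsics"]);q=T[:3,:3]@np.array(X)+T[:3,3];u=q[:2]/q[2]
    u=u*(1+c["k1"]*(u@u));return (K@[u[0],u[1],1])[:2]
```

```text
(no output)
```

View pics/top0.png

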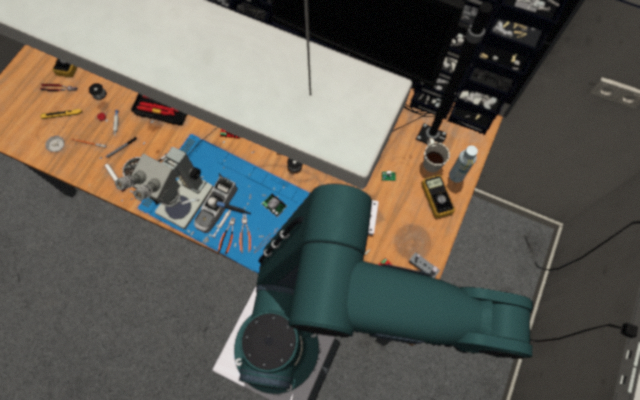

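View pics/scene0.png

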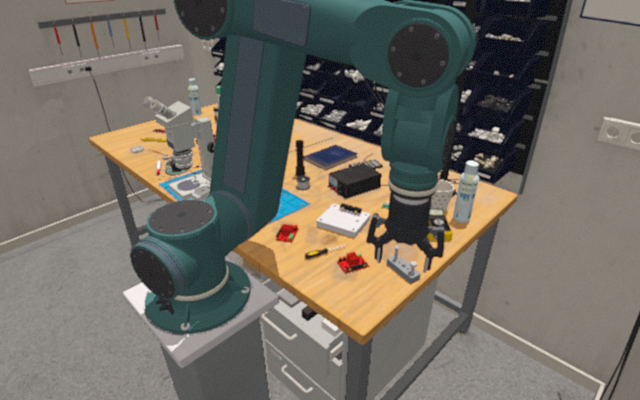

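The top view shows the module (green board, 273,204 px) on the blue mat and the stand near (423,264). The scene view shows the fixture (345,218), the stand (405,268), and red look-alikes at (287,233) and (352,262). The arm hides part of the work, so I'll use the wrist camera.

Run:
```python
from h import *
t=arm.camera_info("top");s=arm.camera_info("scene");w=arm.camera_info("wrist")
im=arm.snapshot("wrist");cv2.imwrite("pics/w0.png",im)
print(w)
print("stand",onz(t,(423,264),.02),onz(s,(405,268),.02))
print("fix",onz(s,(343,218),.026),"mod",onz(t,(273,204),.02))
print("meter",onz(t,(437,196),.04))
print("screwdriver",onz(s,(320,252),.01))
a=cv2.resize(im,(640,400));b=cv2.resize(cv2.imread("pics/scene0.png")[170:300,240:480],None,fx=2.67,fy=2.67)[:200*2]
```

```text
{'K': array([[309.9687,   0.    , 312.8307],
       [  0.    , 309.9687, 200.5925],
       [  0.    ,   0.    ,   1.    ]]), 'k1': -0.05319096444766345, 'extrinsics': array([[ 0.4177, -0.9086, -0.0009, -0.5254],
       [-0.8589, -0.3952,  0.3258, -0.0436],
       [-0.2963, -0.1353, -0.9454,  0.3811],
       [ 0.    ,  0.    ,  0.    ,  1.    ]])}
stand [ 0.4625 -0.3403  0.02  ] [ 0.4598 -0.3517  0.02  ]
fix [ 0.5264 -0.0566  0.026 ] mod [0.439  0.2344 0.02  ]
meter [ 0.713  -0.2948  0.04  ]
screwdriver [ 0.3539 -0.1167  0.01  ]
```

View pics/w0.png

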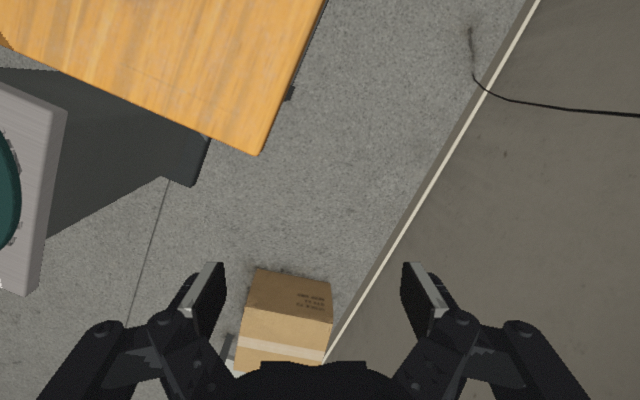

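The wrist view shows only the floor and the bench corner. I'll move in over the stand and fixture.

```bash
python3 -m jog '[[0.037,-0.014,-0.009,0,0,0,0],[0.037,-0.014,-0.009,0,0,0,0],[0.037,-0.014,-0.009,0,0,0,0],[0.037,-0.014,-0.009,0,0,0,0],[0.037,-0.014,-0.009,0,0,0,0],[0.037,-0.014,-0.009,0,0,0,0],[0.037,-0.014,-0.009,0,0,0,0],[0.037,-0.014,-0.009,0,0,0,0],[0,0,0,0,0,0,0],[0,0,0,0,0,0,0]]'
python3 - <<'E'
from h import *
import pickle
V={}
w=arm.camera_info("wrist");im=arm.snapshot("wrist");cv2.imwrite("pics/w1.png",im);pickle.dump(w,open("w1.pkl","wb"))
t=arm.snapshot("top");cv2.imwrite("pics/top1.png",t)
print(arm.sense()["clock"])
E
```

```text
clock: 1.15
position: [0.442, -0.2507, 0.3031]
tcp_rot: [[0.907, 0.42, -0.0], [0.42, -0.907, -0.0], [-0.0, -0.0, -1.0]]
wrist_force: [-1.1, -0.2, -0.1]
grip_width: 0.0854
grip_force: 0.0
1.25
```

View pics/w1.png

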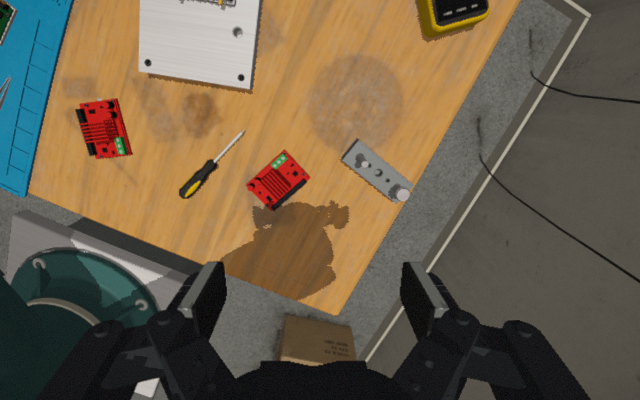

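This view shows the stand (377,170), the plain pin's top (362,160) and the mushroom head (403,195). It also shows the fixture's plate with its hole at (237,32), the two red look-alikes (105,128) and (279,178), and the screwdriver (210,165). Next I'll take a second view to triangulate.

```bash
python3 -m jog '[[0.03,-0.034,0,0,0,0,0],[0.03,-0.034,0,0,0,0,0],[0.03,-0.034,0,0,0,0,0],[0,0,0,0,0,0,0],[0,0,0,0,0,0,0]]'
python3 - <<'E'
from h import *
import pickle
w=arm.camera_info("wrist");im=arm.snapshot("wrist");cv2.imwrite("pics/w2.png",im);pickle.dump(w,open("w2.pkl","wb"))
a=cv2.imread("pics/w1.png")
up=lambda i,x,y,w,h,f:cv2.resize(i[y:y+h,x:x+w],None,fx=f,fy=f,interpolation=cv2.INTER_CUBIC)
# left: w1 stand x5, right: w2 predicted
st=onz(pickle.load(open("w1.pkl","rb")),(377,170),.022);p=proj(w,st);print(st,p)
x,y=int(p[0])-40,int(p[1])-50
c=np.hstack([up(a,337,130,80,100,5),up(im,x,y,80,100,5)]);print(x,y)
cv2.imwrite("pics/c1.png",c)
cv2.imwrite("pics/w2b.png",cv2.resize(im[0:300],None,fx=1.25,fy=1.25))
E
```

```text
clock: 1.75
position: [0.4804, -0.121, 0.3031]
tcp_rot: [[0.908, 0.419, -0.0], [0.419, -0.908, -0.0], [-0.0, -0.0, -1.0]]
wrist_force: [-0.3, -0.2, 0.1]
grip_width: 0.0854
grip_force: 0.0
[ 0.4634 -0.341   0.022 ] [440.0194 227.8729]
400 177
```

View pics/c1.png

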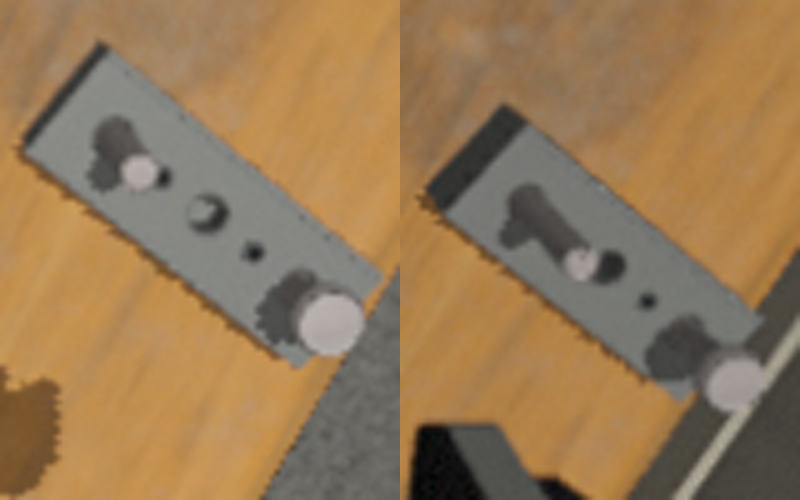

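View pics/w2b.png

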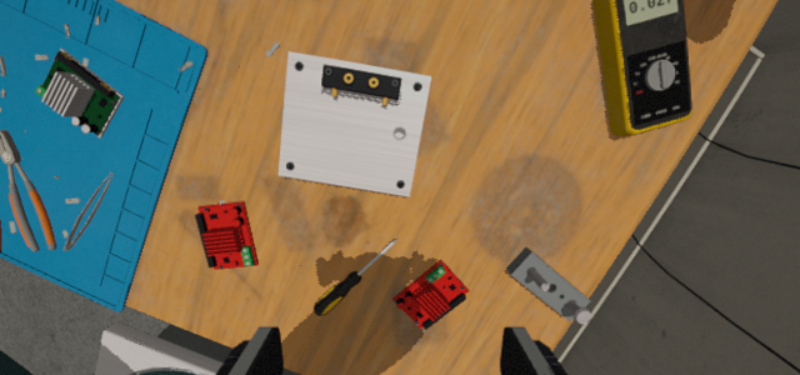

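Plain pin's head: (364.4,164.0) in w1 and (435.6,229.2) in w2. Mushroom head: (402.8,194.2) and (466.4,253.2). Of the three candidates for the module, the two red boards (w2b 228,235 and 430,293) are the look-alikes. The green one on the blue mat (w2b 85,92), with fins and a black strip at its upper right edge, is the real one.

Run:
```python
from h import *
import pickle
w1,w2=[pickle.load(open(f"w{i}.pkl","rb")) for i in(1,2)]
t=arm.camera_info("top")
pin=tri([(w1,(364.4,164)),(w2,(435.6,229.2))]);mu=tri([(w1,(402.8,194.2)),(w2,(466.4,253.2))])
print("pin",pin,"mush",mu)
d=mu[0]-pin[0];print("row ang",np.degrees(np.arctan2(d[1],d[0])),np.linalg.norm(d[:2]))
b=1/1.25
C=[onz(w2,(x*b,y*b),.026) for x,y in((289,52),(431,75),(409,196),(279,176),(399,133))];print(np.array(C))
print("hole tri",tri([(w1,(237,32)),(w2,(399*b,133*b))]))
ctr=sum(C[:4])/4;ex=(C[0]-C[3]+C[1]-C[2]);ang=np.degrees(np.arctan2(ex[1],ex[0]));print("ctr",ctr,"xang",ang)
R=np.array([[np.cos(np.radians(ang)),-np.sin(np.radians(ang))],[np.sin(np.radians(ang)),np.cos(np.radians(ang))]])
for c in C:print(R.T@(c-ctr)[:2])
for n,p in(("stripL",(60,50)),("stripR",(121,96)),("sink",(70,90))):print(n,onz(w2,(p[0]*b,p[1]*b),.02))
print(arm.sense()["joints"])
```

```text
pin (array([ 0.469 , -0.31  ,  0.0665]), [0.0001, 0.0001]) mush (array([ 0.453 , -0.3784,  0.0551]), [0.0002, 0.0002])
row ang -103.19723803886266 0.07030030819940383
[[ 0.5708  0.0309  0.026 ]
 [ 0.61   -0.1064  0.026 ]
 [ 0.4898 -0.1393  0.026 ]
 [ 0.451  -0.002   0.026 ]
 [ 0.5455 -0.1012  0.026 ]]
hole tri (array([ 0.5454, -0.1012,  0.0255]), [0.0, 0.0])
ctr [ 0.5304 -0.0542  0.026 ] xang 15.33346190967683
[0.0615 0.0714]
[ 0.0629 -0.0714]
[-0.0616 -0.0713]
[-0.0628  0.0713]
[ 0.0021 -0.0493]
stripL [0.4787 0.2564 0.02  ]
stripR [0.4599 0.1828 0.02  ]
sink [0.4436 0.2375 0.02  ]
[-23.6416  11.4887   3.4389  81.9703  -0.0158 131.6581]
```

Pin top is at (0.469,-0.310,0.0665), the hole at (0.5455,-0.101) and the fixture yaw is 15.3°. Next: move over the pin with the fingers closing across the stand's row.

```bash
python3 -m jog '[[-0.0224,0.0417,0,0,0,0,0],[-0.0224,0.0417,0,0,0,0,0],[-0.0224,0.0417,0,0,0,0,0],[-0.0224,0.0417,0,0,0,0,0],[0,0,0.0286,0,0,-0.13,0],[0,0,0.0286,0,0,-0.13,0],[0,0,0.0286,0,0,-0.13,0.2],[0,0,0.0286,0,0,-0.13,0.2],[0,0,0.0286,0,0,-0.13,0.2],[0,0,0.0286,0,0,-0.13,0.2],[0,0,0.0286,0,0,-0.13,0.2],[0,0,0,0,0,0,0.2]]'
python3 -m jog '[[0,0,0,0,0,0,0.2]]'
python3 - <<'E'
from h import *
s=arm.sense();R=s["tcp_rot"];print("tool shift to pin",R.T@(np.array([.469,-.310,.036])-s["position"]))
E
```

```text
clock: 3.0
position: [0.4666, -0.3101, 0.1]
tcp_rot: [[0.227, 0.974, -0.004], [0.974, -0.227, 0.004], [0.003, -0.005, -1.0]]
wrist_force: [-0.5, -0.3, 0.1]
grip_width: 0.0681
grip_force: 0.0
clock: 3.1
position: [0.4684, -0.311, 0.1036]
tcp_rot: [[0.233, 0.973, -0.0], [0.973, -0.233, 0.0], [0.0, -0.001, -1.0]]
wrist_force: [0.2, 0.4, 0.1]
grip_width: 0.0683
grip_force: 0.0
tool shift to pin [0.0011 0.0004 0.0676]
```

```bash
python3 -m jog '[[0.001,0,0.022,0,0,0,0.2],[0,0,0.022,0,0,0,0.2],[0,0,0.022,0,0,0,0.2],[0,0,0,0,0,0,0.2],[0,0,0,0,0,0,0.9],[0,0,0,0,0,0,0.9],[0,0,0,0,0,0,1],[0,0,0,0,0,0,1],[0,0,0,0,0,0,1],[0,0,0,0,0,0,1],[0,0,0,0,0,0,1]]' 60
```

```text
clock: 4.2
position: [0.4697, -0.3093, 0.0379]
tcp_rot: [[0.227, 0.974, 0.001], [0.974, -0.227, -0.001], [-0.001, 0.001, -1.0]]
wrist_force: [-1.4, 0.9, 7.9]
grip_width: 0.0082
grip_force: 58.6
```

```bash
python3 -m jog '[[0,0,-0.02,0,0,0,1],[0,0,-0.04,0,0,0,1],[0,0,-0.04,0,0,0,1],[0.044,0.0052,0,0,0,0,1],[0.044,0.0052,0,0,0,0,1],[0.044,0.0052,0,0,0,0,1],[0.044,0.0052,0,0,0,0,1],[0.044,0.0052,0,0,0,0,1],[0,0,0,0,0,0,1]]'
python3 -m jog '[[0,0,0,0,0,0.134,1],[0,0,0,0,0,0.134,1],[0,0,0,0,0,0.134,1],[0,0,0,0,0,0.134,1],[0,0,0,0,0,0.134,1],[0,0,0,0,0,0.134,1],[0,0,0,0,0,0.134,1],[0,0,0,0,0,0.134,1],[0,0,0,0,0,0,1],[0,0,0,0,0,0,1]]'
python3 - <<'E'
from h import *
import pickle
s=arm.sense();R=s["tcp_rot"];print(s["grip_width"],"shift to hole",R.T@(np.array([.5455,-.1012,.1]) -s["position"]))
print("yaw",np.degrees(np.arctan2(R[1,0],R[0,0])))
w=arm.camera_info("wrist");im=arm.snapshot("wrist");cv2.imwrite("pics/w3.png",im);pickle.dump(w,open("w3.pkl","wb"))
p=proj(w,[.5455,-.1012,.026]);print(p)
c=im[100:400,160:480];cv2.imwrite("pics/c3.png",cv2.resize(c,None,fx=2,fy=2,interpolation=cv2.INTER_CUBIC))
E
```

```text
clock: 5.1
position: [0.5456, -0.0963, 0.1374]
tcp_rot: [[0.223, 0.975, 0.0], [0.975, -0.223, 0.001], [0.001, 0.0, -1.0]]
wrist_force: [-0.7, -0.9, -0.7]
grip_width: 0.008
grip_force: 58.9
clock: 6.1
position: [0.5446, -0.1008, 0.1372]
tcp_rot: [[0.963, 0.27, 0.0], [0.27, -0.963, -0.0], [0.0, 0.0, -1.0]]
wrist_force: [-0.3, -0.7, 0.5]
grip_width: 0.0082
grip_force: 58.9
0.008177373873372416 shift to hole [0.0008 0.0006 0.0372]
yaw 15.668816650085724
[312.2557 194.1716]
```

View pics/c3.png

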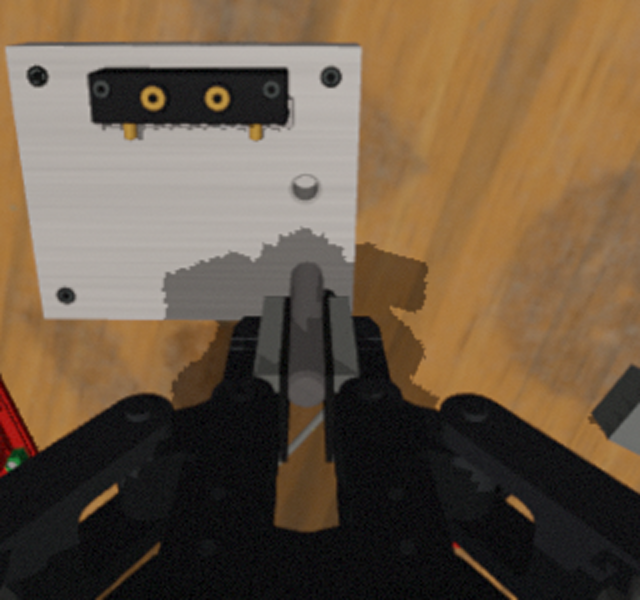

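Crop c3 shows the pin gripped upright. Its lower rim is at crop (305,262) and the hole at (305,188), i.e. full image (312.3,193.8), which agrees with the earlier estimate.

Run:
```python
from h import *
import pickle
w=pickle.load(open("w3.pkl","rb"));s=arm.sense();R=s["tcp_rot"];P=s["position"]
for z in(.0309,-.0291):
  for a in(-5,0,5): print(z,a,proj(w,P+R@[a/1e3,0,z]))
print("seen lower rim",(305+.5)/2+159.5,(262+.5)/2+99.5,"top centre",(305+.5)/2+159.5,(388+.5)/2+99.5)
print("hole",onz(w,((305.5)/2+159.5,188.5/2+99.5),.026))
```

```text
0.0309 -5 [310.9965 242.3608]
0.0309 0 [310.9746 235.082 ]
0.0309 5 [310.9525 227.6719]
-0.0291 -5 [310.2812 303.6191]
-0.0291 0 [310.2396 294.155 ]
-0.0291 5 [310.1971 284.4292]
seen lower rim 312.25 230.75 top centre 312.25 293.75
hole [ 0.5459 -0.1011  0.026 ]
```

```bash
python3 -m jog '[[0.0012,0,0.025,0,0,-0.006,1],[0,0,0.025,0,0,0,1],[0,0,0.025,0,0,0,1],[0,0,0,0,0,0,1],[0,0,0.003,0,0,0,1],[0,0,0.003,0,0,0,1],[0,0,0.003,0,0,0,1],[0,0,0,0,0,0,1]]'
```

```text
clock: 6.95
position: [0.546, -0.1003, 0.0534]
tcp_rot: [[0.962, 0.273, 0.0], [0.273, -0.962, -0.0], [0.0, 0.0, -1.0]]
wrist_force: [-0.5, -0.4, -0.3]
grip_width: 0.0079
grip_force: 58.9
```

```bash
python3 -m jog '[[0,0,0.003,0,0,0,1],[0,0,0.003,0,0,0,1],[0,0,0.003,0,0,0,1],[0,0,0.003,0,0,0,1],[0,0,0.0025,0,0,0,1],[0,0,0,0,0,0,1]]'
```

```text
clock: 7.55
position: [0.5456, -0.1002, 0.0382]
tcp_rot: [[0.962, 0.272, -0.001], [0.272, -0.962, 0.0], [-0.0, -0.0, -1.0]]
wrist_force: [-0.2, -0.2, -1.0]
grip_width: 0.0079
grip_force: 58.9
```

The pin is essentially home. Next I'll release it, rise, and check where the tall black post near the mat stands.

```bash
python3 -m jog '[[0,0,0,0,0,0,0.6],[0,0,0,0,0,0,0.6],[0,0,0,0,0,0,0.6],[0,0,-0.01,0,0,0,0.5],[0,0,-0.03,0,0,0,0.4],[0,0,-0.04,0,0,0,0.2],[0,0,-0.04,0,0,0,0],[0,0,-0.04,0,0,0,0],[0,0,0,0,0,0,0]]'
python3 - <<'E'
from h import *
s=arm.camera_info("scene");t=arm.camera_info("top")
print("post base",onz(s,(302,187),0),onz(t,(294,168),0))
b=onz(s,(302,187),0)
for z in(.1,.15,.2,.25,.3):print(z,proj(s,[b[0],b[1],z]))
w=arm.camera_info("wrist");im=arm.snapshot("wrist");P=proj(w,[.5455,-.1012,.066]);print(P,proj(w,[.5455,-.1012,.026]))
x,y=int(P[0])-100,max(0,int(P[1])-90)
a=cv2.resize(im[y:y+160,x:x+200],None,fx=2,fy=2);sc=arm.snapshot("scene");b=cv2.resize(sc[130:290,230:430],None,fx=2,fy=2)
print(x,y);cv2.imwrite("pics/c4.png",np.hstack([a,b]))
E
```

```text
clock: 8.45
position: [0.5476, -0.1008, 0.2044]
tcp_rot: [[0.962, 0.272, 0.008], [0.272, -0.962, -0.003], [0.007, 0.005, -1.0]]
wrist_force: [-0.7, -0.3, -1.1]
grip_width: 0.0857
grip_force: 0.0
post base [0.6139 0.2382 0.    ] [0.6082 0.2341 0.    ]
0.1 [301.3238 164.2275]
0.15 [300.9721 152.2877]
0.2 [300.6111 139.961 ]
0.25 [300.2406 127.2336]
0.3 [299.8603 114.0916]
[310.7213 189.2641] [310.7828 178.625 ]
210 99
```

View pics/c4.png

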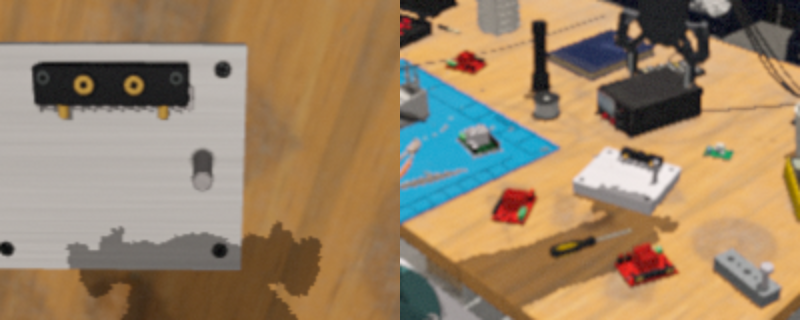

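The pin stands upright in the hole (c4, 202,168). The post is about 17 cm beyond the module, so it is clear of the path. Next: over to the module.

```bash
python3 -m jog '[[-0.0015,-0.043,0,0,0,0,0],[-0.0015,-0.043,0,0,0,0,0],[-0.0015,-0.043,0,0,0,0,0],[-0.0015,-0.043,0,0,0,0,0],[-0.0015,-0.043,0,0,0,0,0],[-0.0015,-0.043,0,0,0,0,0],[-0.0015,-0.043,0,0,0,0,0],[-0.0015,-0.043,0,0,0,0,0],[0,0,0,0,0,-0.145,0],[0,0,0,0,0,-0.145,0],[0,0,0,0,0,-0.145,0],[0,0,0,0,0,-0.145,0]]'
python3 -m jog '[[0,0,0,0,0,-0.145,0],[0,0,0,0,0,-0.145,0],[0,0,0,0,0,-0.145,0],[0,0,0,0,0,-0.145,0],[0,0,0,0,0,-0.145,0],[0,0,0,0,0,-0.145,0],[0,0,0,0,0,-0.145,0],[0,0,0,0,0,-0.145,0],[0,0,0,0,0,-0.145,0],[0,0,0,0,0,-0.145,0],[0,0,0,0,0,-0.145,0],[0,0,0,0,0,-0.145,0]]'
python3 -m jog '[[0,0,0,0,0,-0.145,0],[0,0,0,0,0,-0.145,0],[0,0,0,0,0,0,0],[0,0,0,0,0,0,0]]'
python3 - <<'E'
from h import *
import pickle
w=arm.camera_info("wrist");im=arm.snapshot("wrist");cv2.imwrite("pics/w5.png",im);pickle.dump(w,open("w5.pkl","wb"))
p=proj(w,[.442,.227,.02]);print(p)
x,y=max(0,int(p[0])-80),max(0,int(p[1])-75);print(x,y)
cv2.imwrite("pics/c5.png",cv2.resize(im[y:y+150,x:x+160],None,fx=4,fy=4,interpolation=cv2.INTER_CUBIC))
E
```

```text
clock: 9.75
position: [0.4426, 0.2181, 0.1976]
tcp_rot: [[0.641, 0.768, -0.004], [0.768, -0.641, 0.006], [0.002, -0.007, -1.0]]
wrist_force: [-0.8, -0.5, 0.1]
grip_width: 0.0854
grip_force: 0.0
clock: 10.95
position: [0.4426, 0.218, 0.1976]
tcp_rot: [[-0.865, 0.503, -0.004], [0.503, 0.865, 0.006], [0.007, 0.003, -1.0]]
wrist_force: [0.2, 0.2, 0.8]
grip_width: 0.0854
grip_force: 0.0
clock: 11.35
position: [0.4429, 0.2181, 0.198]
tcp_rot: [[-0.97, 0.244, -0.003], [0.244, 0.97, 0.007], [0.005, 0.006, -1.0]]
wrist_force: [-0.2, -0.1, -0.6]
grip_width: 0.0858
grip_force: 0.0
[321.5575 175.7453]
241 100
```

View pics/c5.png

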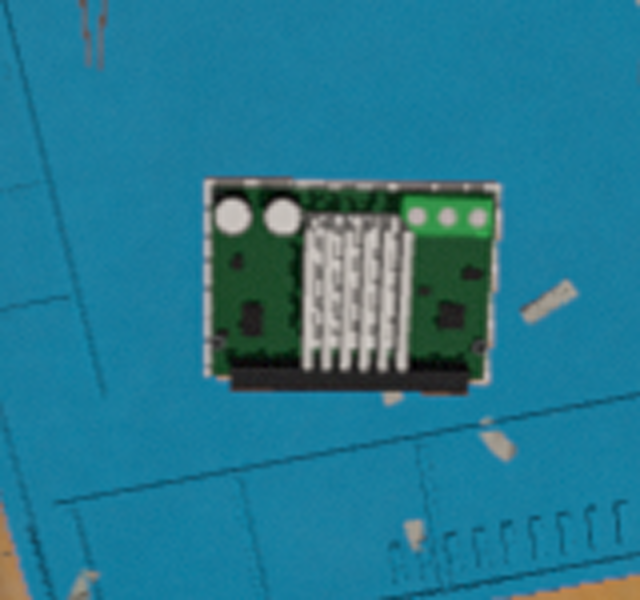

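c5 shows the green module, with its black strip at the bottom ((232..468), 391), caps and terminal at the top, and the fins at (358,295). Plate corners: (207,180), (500,185), (488,383), (207,377).

```bash
cat > m.py <<'E'
from h import *
import pickle
w=pickle.load(open("w5.pkl","rb"));f=lambda x,y:((x+.5)/4-.5+241,(y+.5)/4-.5+100)
C=[onz(w,f(*p),.006)[:2] for p in((207,180),(500,185),(488,383),(207,377))]
print(np.array(C),[np.linalg.norm(C[i]-C[(i+1)%4]) for i in range(4)])
ey=(C[1]-C[0])  # image right = module +y? 
yaw=np.degrees(np.arctan2(ey[1],ey[0]))-90
print("module yaw",yaw)
ex=np.array([np.cos(np.radians(yaw)),np.sin(np.radians(yaw))])
c=(C[0]+C[1])/2+.028*ex
print("centre",c,sum(C)/4,"sink top",onz(w,f(357,290),.033))
s=arm.sense();R=s["tcp_rot"];tx=np.degrees(np.arctan2(R[1,0],R[0,0]));print("tool x yaw",tx,"turn about tool z needed (rad)",-np.radians((yaw+180-tx+180)%360-180))
g=c-.002*ex;print("tool shift to sink",R.T@(np.r_[g,.05]-s["position"]))
E
python3 m.py
```

```text
[[0.4042 0.2043]
 [0.4249 0.2807]
 [0.4793 0.2665]
 [0.4579 0.1895]] [np.float64(0.07922281554182574), np.float64(0.056235180289530076), np.float64(0.07991176468763429), np.float64(0.05567147125037686)]
module yaw -15.159062528900094
centre [0.4416 0.2352] [0.4416 0.2353] sink top [0.4371 0.2365 0.033 ]
tool x yaw 165.8651951817473 turn about tool z needed (rad) 0.017876669439736835
tool shift to sink [0.0069 0.0154 0.1483]
```

```bash
python3 -m jog '[[0.0035,0.0073,0.03,0,0,0.018,0],[0.0035,0.0073,0.04,0,0,0,0],[0,0,0,0,0,0,0],[0,0,0,0,0,0,0]]'
python3 - <<'E'
from h import *
import pickle
w=arm.camera_info("wrist");im=arm.snapshot("wrist");cv2.imwrite("pics/w6.png",im);pickle.dump(w,open("w6.pkl","wb"))
p=proj(w,[.4416,.2352,.01]);print(p)
x,y=220,max(0,int(p[1])-90);print(x,y)
cv2.imwrite("pics/c6.png",cv2.resize(im[y:y+190,x:x+200],None,fx=3,fy=3,interpolation=cv2.INTER_CUBIC))
E
```

```text
clock: 11.8
position: [0.4398, 0.2344, 0.1292]
tcp_rot: [[-0.966, 0.259, -0.003], [0.259, 0.966, 0.006], [0.005, 0.005, -1.0]]
wrist_force: [0.5, -0.4, 0.6]
grip_width: 0.0853
grip_force: 0.0
[315.5761 196.8677]
220 106
```

View pics/c6.png

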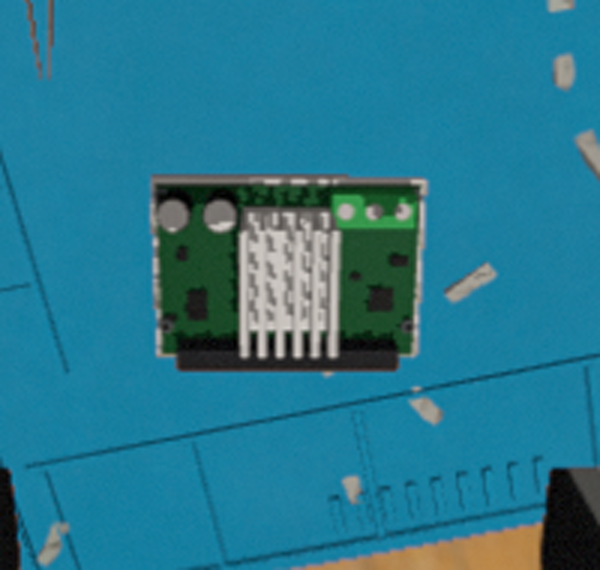

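c6 shows the module square between the fingers: far plate corners (152,178) and (427,181), fins from x 240 to 339.

Run:
```python
from h import *
import pickle
w5,w6=[pickle.load(open(f"w{i}.pkl","rb")) for i in(5,6)]
f=lambda x,y:((x+.5)/4-.5+241,(y+.5)/4-.5+100)
g=lambda x,y:((x+.5)/3-.5+220,(y+.5)/3-.5+106)
for a,b in(((207,180),(152,178)),((500,185),(427,181)),((303,218),(240,212)),((412,230),(339,230))):print(tri([(w5,f(*a)),(w6,g(*b))]))
C=[onz(w6,g(*p),.006)[:2] for p in((152,178),(427,181))]
e=C[1]-C[0];yaw=np.degrees(np.arctan2(e[1],e[0]))-90;ex=np.array([np.cos(np.radians(yaw)),np.sin(np.radians(yaw))])
c=sum(C)/2+.028*ex;s=arm.sense();R=s["tcp_rot"]
print(np.linalg.norm(e),"yaw",yaw,c,"tx",np.degrees(np.arctan2(R[1,0],R[0,0])))
print("shift",R.T@(np.r_[c-.002*ex,.022]-s["position"]),"sink",R.T@(onz(w6,g(289.5,280),.033)-s["position"]))
```

```text
(array([0.4041, 0.2043, 0.0064]), [0.0, 0.0])
(array([0.4236, 0.2801, 0.0145]), [0.0006, 0.0006])
(array([0.4194, 0.227 , 0.0123]), [0.0001, 0.0001])
(array([0.4242, 0.2531, 0.0395]), [0.0001, 0.0001])
0.08035349558012934 yaw -15.731623557579383 [0.442  0.2353] tx 165.01008669098775
shift [0.0004 0.0005 0.1081] sink [0.0044 0.0005 0.0971]
```

```bash
python3 -m jog '[[0.0005,0,0.039,0,0,0.008,0.2],[0,0,0.039,0,0,0,0.35],[0,0,0.036,0,0,0,0.4],[0,0,0.002,0,0,0,0.4],[0,0,0,0,0,0,0.6],[0,0,0,0,0,0,0.9],[0,0,0,0,0,0,1],[0,0,0,0,0,0,1],[0,0,0,0,0,0,1],[0,0,0,0,0,0,1]]' 80
```

```text
clock: 12.85
position: [0.4409, 0.2359, 0.0153]
tcp_rot: [[-0.964, 0.266, 0.002], [0.266, 0.964, 0.008], [0.0, 0.008, -1.0]]
wrist_force: [0.0, -0.2, 7.7]
grip_width: 0.0244
grip_force: 79.3
```

```bash
python3 -m jog '[[0,0,-0.01,0,0,0,1],[0,0,-0.03,0,0,0,1],[0,0,-0.035,0,0,0,1],[0,0,-0.035,0,0,0,1],[0,0,0,0,0,0,1]]'
python3 -m jog '[[-0.0212,-0.0376,0,0,0,0,1],[-0.0212,-0.0376,0,0,0,0,1],[-0.0212,-0.0376,0,0,0,0,1],[-0.0212,-0.0376,0,0,0,0,1],[-0.0212,-0.0376,0,0,0,0,1],[-0.0212,-0.0376,0,0,0,0,1],[-0.0212,-0.0376,0,0,0,0,1],[0,0,0,0,0,-0.135,1],[0,0,0,0,0,-0.135,1],[0,0,0,0,0,-0.135,1],[0,0,0,0,0,-0.135,1],[0,0,0,0,0,0,1]]'
python3 -m jog '[[0,0,0,0,0,0,1]]'
python3 - <<'E'
from h import *
import pickle
s=arm.sense();R=s["tcp_rot"];print("yaw",np.degrees(np.arctan2(R[1,0],R[0,0])),"shift",R.T@(np.array([.514,-.0572,.0415])-s["position"]))
w=arm.camera_info("wrist");im=arm.snapshot("wrist");cv2.imwrite("pics/w7.png",im);pickle.dump(w,open("w7.pkl","wb"))
cv2.imwrite("pics/c7.png",cv2.resize(im[50:350,140:500],None,fx=2,fy=2,interpolation=cv2.INTER_CUBIC))
E
```

```text
clock: 13.35
position: [0.4418, 0.2355, 0.1285]
tcp_rot: [[-0.964, 0.265, 0.006], [0.265, 0.964, 0.01], [-0.003, 0.011, -1.0]]
wrist_force: [0.6, -0.5, -2.1]
grip_width: 0.0241
grip_force: 79.3
clock: 14.55
position: [0.5127, -0.0584, 0.1212]
tcp_rot: [[-0.963, -0.27, -0.002], [-0.27, 0.963, 0.007], [-0.0, 0.007, -1.0]]
wrist_force: [-0.5, 0.8, -2.6]
grip_width: 0.0243
grip_force: 79.7
clock: 14.65
position: [0.5128, -0.0584, 0.121]
tcp_rot: [[-0.964, -0.264, -0.002], [-0.264, 0.964, 0.007], [-0.0, 0.007, -1.0]]
wrist_force: [0.3, 0.4, -2.9]
grip_width: 0.0241
grip_force: 79.7
yaw -164.67922762616377 shift [-0.0015  0.0002  0.0795]
```

View pics/c7.png

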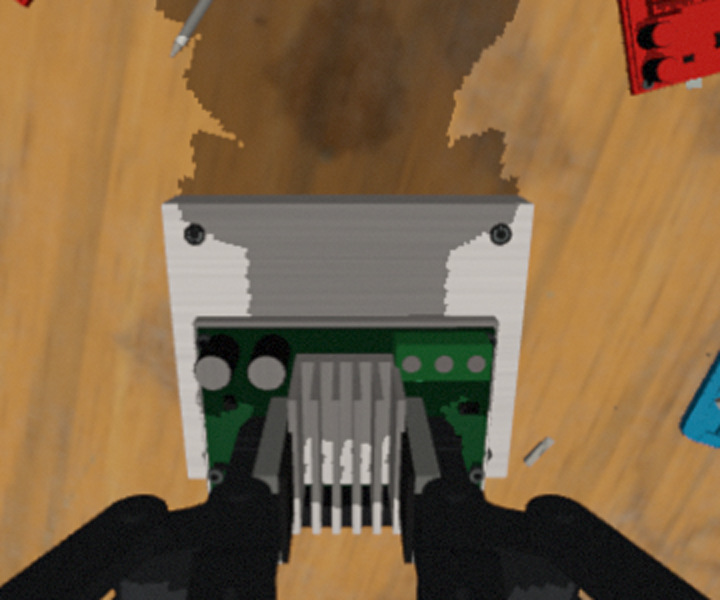

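c7 shows the module held square. Its rear edge runs (195,320)–(497,320) and the fixture's near edge (162,204)–(533,204). I'll check the offsets and descend.

Run:
```python
from h import *
import pickle
w=pickle.load(open("w7.pkl","rb"));g=lambda x,y:((x+.5)/2-.5+140,(y+.5)/2-.5+50)
s=arm.sense();R=s["tcp_rot"];P=s["position"];L=lambda p,z:R.T@(onz(w,g(*p),z)-P)
print("mod rear",L((195,320),.1112),L((497,320),.1112))
print("fix near",L((162,204),.026),L((533,204),.026))
```

```text
mod rear [ 0.0276 -0.0411  0.0094] [0.0273 0.0387 0.0099]
fix near [ 0.0436 -0.0725  0.0944] [0.0433 0.0713 0.0954]
```

```bash
python3 -m jog '[[0,0.001,0.025,0,0,0,1],[0,0,0.025,0,0,0,1],[0,0,0.02,0,0,0,1],[0,0,0.004,0,0,0,1],[0,0,0,0,0,0,1]]'
python3 -m jog '[[0,0,0.002,0,0,0,1],[0,0,0.001,0,0,0,1],[0,0,0,0,0,0,1]]'
```

```text
clock: 15.2
position: [0.5121, -0.0568, 0.0465]
tcp_rot: [[-0.964, -0.267, -0.003], [-0.267, 0.964, 0.007], [0.001, 0.008, -1.0]]
wrist_force: [0.2, 0.1, -2.2]
grip_width: 0.0245
grip_force: 79.6
clock: 15.5
position: [0.5127, -0.057, 0.044]
tcp_rot: [[-0.963, -0.268, -0.001], [-0.268, 0.963, 0.007], [-0.001, 0.007, -1.0]]
wrist_force: [-0.3, 0.2, -2.5]
grip_width: 0.0245
grip_force: 79.6
```

```bash
python3 -m jog '[[0,0,0.001,0,0,0,1],[0,0,0.001,0,0,0,1],[0,0,0,0,0,0,1]]'
python3 -m jog '[[0,0,0.001,0,0,0,1],[0,0,0,0,0,0,1]]'
```

```text
clock: 15.8
position: [0.5123, -0.0569, 0.0415]
tcp_rot: [[-0.963, -0.268, -0.002], [-0.268, 0.963, 0.007], [0.0, 0.007, -1.0]]
wrist_force: [-0.2, -0.9, -2.0]
grip_width: 0.024
grip_force: 79.6
clock: 16.0
position: [0.5123, -0.0568, 0.0404]
tcp_rot: [[-0.963, -0.268, -0.002], [-0.268, 0.963, 0.007], [0.0, 0.007, -1.0]]
wrist_force: [-0.4, -0.2, -1.8]
grip_width: 0.0245
grip_force: 79.6
```

```bash
python3 -m jog '[[0,0,0.001,0,0,0,1],[0,0,0,0,0,0,1]]'
python3 -m jog '[[0,0,0.001,0,0,0,1],[0,0,0,0,0,0,1]]'
```

```text
clock: 16.2
position: [0.5123, -0.0569, 0.0394]
tcp_rot: [[-0.963, -0.268, -0.002], [-0.268, 0.963, 0.007], [0.0, 0.007, -1.0]]
wrist_force: [0.1, 0.2, -2.8]
grip_width: 0.0244
grip_force: 79.6
clock: 16.4
position: [0.5123, -0.0569, 0.0384]
tcp_rot: [[-0.963, -0.268, -0.002], [-0.268, 0.963, 0.007], [0.0, 0.007, -1.0]]
wrist_force: [0.1, -0.1, -2.6]
grip_width: 0.024
grip_force: 79.6
```

```bash
python3 -m jog '[[0,0,0.0008,0,0,0,1],[0,0,0,0,0,0,1]]'
python3 -m jog '[[0,0,0.0008,0,0,0,1],[0,0,0,0,0,0,1]]'
```

```text
clock: 16.6
position: [0.5126, -0.0569, 0.0383]
tcp_rot: [[-0.963, -0.268, -0.001], [-0.268, 0.963, 0.007], [-0.001, 0.007, -1.0]]
wrist_force: [-1.3, 0.6, 7.6]
grip_width: 0.0244
grip_force: 80.8
clock: 16.8
position: [0.513, -0.057, 0.0382]
tcp_rot: [[-0.963, -0.268, -0.0], [-0.268, 0.963, 0.006], [-0.002, 0.006, -1.0]]
wrist_force: [-4.9, 1.5, 21.1]
grip_width: 0.0244
grip_force: 82.6
```

```bash
python3 -m jog '[[0,0,-0.0011,0,0,0,1],[0,0,0,0,0,0,1],[-0.002,0,0,0,0,0,1],[-0.002,0,0,0,0,0,1],[-0.002,0,0,0,0,0,1],[-0.001,0,0,0,0,0,1],[0,0,0,0,0,0,1]]'
python3 -m jog '[[-0.001,0,0,0,0,0,1],[-0.001,0,0,0,0,0,1],[-0.001,0,0,0,0,0,1],[0,0,0,0,0,0,1]]'
```

```text
clock: 17.5
position: [0.5195, -0.0551, 0.0383]
tcp_rot: [[-0.963, -0.268, -0.001], [-0.268, 0.963, 0.007], [-0.0, 0.007, -1.0]]
wrist_force: [-0.8, -0.4, 5.5]
grip_width: 0.0244
grip_force: 80.9
clock: 17.9
position: [0.5223, -0.0543, 0.0383]
tcp_rot: [[-0.963, -0.268, -0.002], [-0.268, 0.963, 0.007], [-0.0, 0.007, -1.0]]
wrist_force: [0.1, -0.1, 7.0]
grip_width: 0.0245
grip_force: 80.9
```

```bash
python3 -m jog '[[-0.001,0,0,0,0,0,1],[-0.001,0,0,0,0,0,1],[0,0,0,0,0,0,1]]'
python3 -m jog '[[-0.001,0,0,0,0,0,1],[0,0,0,0,0,0,1]]'
python3 -m jog '[[-0.001,0,0,0,0,0,1],[0,0,0,0,0,0,1]]'
```

```text
clock: 18.2
position: [0.5243, -0.0538, 0.0383]
tcp_rot: [[-0.963, -0.268, -0.001], [-0.268, 0.963, 0.007], [-0.0, 0.007, -1.0]]
wrist_force: [-0.5, -0.5, 6.5]
grip_width: 0.0249
grip_force: 80.9
clock: 18.4
position: [0.5252, -0.0535, 0.0383]
tcp_rot: [[-0.963, -0.268, -0.001], [-0.268, 0.963, 0.007], [-0.0, 0.007, -1.0]]
wrist_force: [-1.3, 0.7, 5.9]
grip_width: 0.0241
grip_force: 80.9
clock: 18.6
position: [0.5261, -0.0532, 0.0382]
tcp_rot: [[-0.963, -0.268, -0.002], [-0.268, 0.963, 0.007], [-0.0, 0.007, -1.0]]
wrist_force: [-0.4, -0.0, 5.8]
grip_width: 0.0246
grip_force: 80.9
```

```bash
for i in 1 ; do python3 -m jog '[[-0.001,0,0,0,0,0,1],[0,0,0,0,0,0,1]]' ; done
python3 -m jog '[[-0.001,0,0,0,0,0,1],[0,0,0,0,0,0,1]]'
python3 - <<'E'
from h import *
import pickle
s=arm.sense();print(s["joint_efforts"],s["wrist_force"])
w=arm.camera_info("wrist");im=arm.snapshot("wrist");cv2.imwrite("pics/w8.png",im);pickle.dump(w,open("w8.pkl","wb"))
w3=pickle.load(open("w3.pkl","rb"));q=lambda x,y:((x+.5)/2+159.5,(y+.5)/2+99.5)
ctr=np.array([.5304,-.0542]);e=np.array([.964,.266]);n=np.array([-.266,.964])
for nm,p,z in(("blockBL",(92,125),.05),("blockBL low",(92,125),.026),("plL",(130,138),.038),("plR",(256,138),.038),("blockTop",(90,70),.05)):
    X=onz(w3,q(*p),z)[:2]-ctr;print(nm,X@e,X@n)
E
```

```text
clock: 18.8
position: [0.5271, -0.053, 0.0382]
tcp_rot: [[-0.963, -0.268, -0.002], [-0.268, 0.963, 0.007], [-0.0, 0.007, -1.0]]
wrist_force: [-0.6, 0.2, 5.0]
grip_width: 0.0243
grip_force: 80.9
clock: 19.0
position: [0.5281, -0.0527, 0.0383]
tcp_rot: [[-0.963, -0.268, -0.002], [-0.268, 0.963, 0.007], [-0.0, 0.007, -1.0]]
wrist_force: [-0.8, -0.5, 5.6]
grip_width: 0.0248
grip_force: 80.9
[  0.1586 -66.3382  29.5814  -0.2846   0.2267  -0.0001] [-0.7561 -0.5185  5.5749]
blockBL 0.034991847385898084 0.031591911097118765
blockBL low 0.029899344189277373 0.04003568187067498
plL 0.027131366713562807 0.020953749639899585
plR 0.027197480214971342 -0.02967897959895502
blockTop 0.0556468951650968 0.03020067049968476
```

The plunger tips are at fixture x of about 27 mm, so the rail face is at about 31 mm, still roughly 5 mm ahead.

```bash
python3 -m jog '[[-0.001,0,0,0,0,0,1],[-0.001,0,0,0,0,0,1],[-0.001,0,0,0,0,0,1],[0,0,0,0,0,0,1]]'
python3 -m jog '[[-0.001,0,0,0,0,0,1],[0,0,0,0,0,0,1]]'
python3 -m jog '[[-0.001,0,0,0,0,0,1],[0,0,0,0,0,0,1]]'
```

```text
clock: 19.45
position: [0.5305, -0.052, 0.0382]
tcp_rot: [[-0.963, -0.268, -0.002], [-0.268, 0.963, 0.006], [0.001, 0.007, -1.0]]
wrist_force: [-5.1, -1.1, 7.7]
grip_width: 0.0246
grip_force: 81.2
clock: 19.65
position: [0.5314, -0.0518, 0.0383]
tcp_rot: [[-0.963, -0.268, -0.003], [-0.268, 0.963, 0.006], [0.001, 0.007, -1.0]]
wrist_force: [-4.5, -1.3, 10.1]
grip_width: 0.0247
grip_force: 81.3
clock: 19.85
position: [0.5322, -0.0515, 0.0383]
tcp_rot: [[-0.963, -0.268, -0.003], [-0.268, 0.963, 0.006], [0.001, 0.007, -1.0]]
wrist_force: [-5.0, -1.3, 9.4]
grip_width: 0.0244
grip_force: 81.3
```

```bash
python3 -m jog '[[0,-0.001,0,0,0,0,1],[0,-0.001,0,0,0,0,1],[0,-0.001,0,0,0,0,1],[0,0,0,0,0,0,1]]'
python3 -m jog '[[0,-0.001,0,0,0,0,1],[0,0,0,0,0,0,1]]'
python3 -m jog '[[0,-0.001,0,0,0,0,1],[0,0,0,0,0,0,1]]'
```

```text
clock: 20.25
position: [0.533, -0.0541, 0.0382]
tcp_rot: [[-0.963, -0.268, -0.003], [-0.268, 0.963, 0.007], [0.001, 0.007, -1.0]]
wrist_force: [-5.2, 0.4, 11.4]
grip_width: 0.0242
grip_force: 81.4
clock: 20.45
position: [0.5333, -0.055, 0.0383]
tcp_rot: [[-0.963, -0.268, -0.003], [-0.268, 0.963, 0.007], [0.001, 0.007, -1.0]]
wrist_force: [-4.7, 0.3, 10.5]
grip_width: 0.0243
grip_force: 81.4
clock: 20.65
position: [0.5335, -0.056, 0.0383]
tcp_rot: [[-0.963, -0.268, -0.003], [-0.268, 0.963, 0.007], [0.001, 0.007, -1.0]]
wrist_force: [-5.7, 0.2, 11.8]
grip_width: 0.0246
grip_force: 81.4
```

```bash
python3 -m jog '[[0,-0.001,0,0,0,0,1],[0,0,0,0,0,0,1]]'
python3 -m jog '[[0,-0.001,0,0,0,0,1],[0,0,0,0,0,0,1]]'
python3 -m jog '[[-0.001,0,0,0,0,0,1],[0,0,0,0,0,0,1]]'
```

```text
clock: 20.85
position: [0.5338, -0.057, 0.0383]
tcp_rot: [[-0.963, -0.268, -0.003], [-0.268, 0.963, 0.007], [0.001, 0.007, -1.0]]
wrist_force: [-5.5, 2.2, 11.7]
grip_width: 0.0243
grip_force: 81.4
clock: 21.05
position: [0.534, -0.0577, 0.0383]
tcp_rot: [[-0.963, -0.268, -0.003], [-0.268, 0.963, 0.007], [0.001, 0.008, -1.0]]
wrist_force: [-5.7, 3.1, 11.4]
grip_width: 0.024
grip_force: 81.6
clock: 21.25
position: [0.5341, -0.0576, 0.0382]
tcp_rot: [[-0.963, -0.268, -0.004], [-0.268, 0.963, 0.007], [0.002, 0.008, -1.0]]
wrist_force: [-12.3, 0.1, 16.9]
grip_width: 0.0241
grip_force: 82.3
```

```bash
python3 -m jog '[[0,-0.001,-0.0004,0,0,0,1],[0,0,0,0,0,0,1]]'
python3 -m jog '[[-0.0005,-0.0005,-0.0002,0,0,0,1],[0,0,0,0,0,0,1],[0,0,0,0,0,0,1]]'
```

```text
clock: 21.45
position: [0.5341, -0.058, 0.0383]
tcp_rot: [[-0.963, -0.268, -0.005], [-0.268, 0.963, 0.008], [0.002, 0.009, -1.0]]
wrist_force: [-9.8, 5.4, 11.1]
grip_width: 0.0242
grip_force: 81.6
clock: 21.75
position: [0.5342, -0.058, 0.0383]
tcp_rot: [[-0.963, -0.268, -0.006], [-0.268, 0.963, 0.009], [0.003, 0.01, -1.0]]
wrist_force: [-11.2, 5.7, 11.1]
grip_width: 0.0245
grip_force: 81.6
```

```bash
python3 -m jog '[[-0.0006,-0.0006,-0.0002,0,0,0,1],[0,0,0,0,0,0,1]]'
python3 -m jog '[[-0.0003,-0.0003,-0.0002,0,0,0,1],[0,0,0,0,0,0,1],[0,0,0,0,0,0,1],[0,0,0,0,0,0,1],[0,0,0,0,0,0,1]]'
python3 - <<'E'
from h import *
w=arm.camera_info("wrist");im=arm.snapshot("wrist");sc=arm.snapshot("scene")
a=cv2.resize(im[100:300,190:430],None,fx=1.66,fy=1.66);b=cv2.resize(sc[180:260,290:386],None,fx=4.15,fy=4.15)
cv2.imwrite("pics/c9.png",np.hstack([a[:332,:398],b[:332,:398]]))
s=arm.sense();print(s["position"],s["wrist_force"],s["qvel"])
E
```

```text
clock: 21.95
position: [0.5342, -0.0582, 0.0383]
tcp_rot: [[-0.963, -0.268, -0.007], [-0.268, 0.963, 0.009], [0.004, 0.011, -1.0]]
wrist_force: [-15.0, 7.1, 13.0]
grip_width: 0.0244
grip_force: 81.9
clock: 22.45
position: [0.5343, -0.0582, 0.0384]
tcp_rot: [[-0.963, -0.268, -0.008], [-0.268, 0.963, 0.009], [0.005, 0.011, -1.0]]
wrist_force: [-15.7, 8.2, 12.3]
grip_width: 0.0243
grip_force: 81.6
[ 0.5342 -0.0582  0.0384] [-16.8871   8.762   11.7687] [-0.0161 -0.0189 -0.0298  0.0186  0.0137 -0.0656]
```

View pics/c9.png

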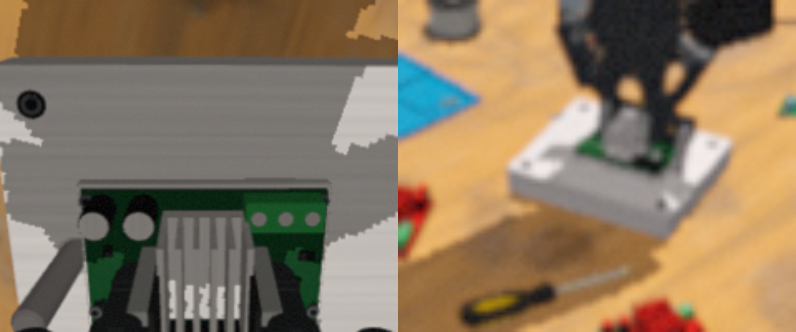

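In c9 the module lies flat and square with its short edge on the upright pin (about 50,280), and the fingers are clear of the pin. The push is about 13 N to the rail and 12 N to the pin, so I'm handing in.

```bash
python3 -c "
from rig import arm
print(arm.finish_job())"
```

```text
the job is handed in; nothing more can be done
None
```

I handed the job in at about 22.5 s of the 67 s. The stop pin stands in its hole, let go, and the module is held flat in the corner at about 13 N towards the rail and 12 N towards the pin. The hand-in gave no verdict, and I judged plunger travel and stop contact from arm position and wrist force.

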